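# Bar the poison drawers with the locking rod

## Robot

A 6-joint arm with a two-finger parallel gripper is mounted at the origin on the work surface. World frame = base frame: x ahead of the robot, y to its left, z up, the work surface at z = 0. Lengths are in mm, angles in rad, forces in N, time in s.
With the tool pointing down it reaches from about 300 to 950 mm from the base axis. Payload 3.1 kg.
Tool frame: the origin (TCP) lies midway between the tips of the shut fingers; the grasp point (between the pads) lies grip_point_offset behind it (grip_point_offset is the distance from the TCP to the grasp point, in mm); z points along the fingers, y is the line along which they close (so a half turn about z gives the same grasp; the last joint's range is limited). The gripper opens to 85 mm and grips with 20 to 120 N. Pads are 22 mm wide; open, the fingers measure 114 mm over their backs; the gripper's body (76 mm by 85 mm) begins 54 mm behind the grasp point. The pads swing forward as they close: fully open they stand 13 mm farther back than shut.
Start: joints at [-1.28, 0.308, 1.634, -0, 1.2, -0.07], TCP at [220.613, -584.775, 231.272] pointing down, gripper open.
Joint ranges: [-3.06, 3.06], [-0.79, 1.96], [0.05, 2.63], [-1.19, 4.34], [0.05, 2.64], [-2.94, 2.94]. Speed limits (rad/s): [2.79, 2.79, 3.14, 3.14, 3.14, 3.14].

## Interface

Orientations are given as a unit quaternion [w, x, y, z].
In Python, from plant import * gives the robot as it stands. The module is installed in compiled form; this text tells all that it offers.
- The arm moves only by the tool servo_tool, never from a script. Its argument "rows" is a list of rows, each a list of 3 entries, a list of its own where there are three numbers: the shift along the tool's x, y, z in m, then the turn, a rotation vector about the tool's x, y, z in rad, then the opening, from 0 (shut) to 1 (fully open). A call has 1 to 10 rows; each row is the pose to reach, as a shift and turn from the pose commanded when the call began, along the tool's axes at that moment; what a row does not reach only later rows make up. A row lasts 1/12 s, in which the tool goes at most 41.7 mm and 7.16 degrees, less where a joint would pass 70% of its speed; a pose out of reach is approached as far as the arm can. A call with a gripper value outside its range is refused whole. The fingers move at their own pace and stop on an object; the grip force is fixed at half the most. Time passes only in rows, so rows that repeat a pose let the fingers close. It gives the time, the measured TCP pose, the force, the opening and the grip force at its end, in the units of the state.
- get_state(): the state, without advancing time (a new reading comes with each control period).
- capture(name): name is "scene" or "side" or "wrist"; returns a dict with "color" (400x640x3 uint8, blue, green, red), "range_z" (400x640 float32, mm along the optical axis (not along the pixel's ray), 0 where there is no reading), "fx", "fy", "cx", "cy" (pixels), "eye" and "orientation" of the camera in the world. Camera axes: x right, y down, z forward; pixel columns grow to the right and rows downward; lengths in mm; the calibration is good to about 2 mm. A picture is of the moment at which its call begins.
- job_done(): hands the job in; it is judged then, once.
Trained networks look in a picture, given as the dict that the camera call returned (one of the last four; its "shot" number tells which), for a name from the list of things; names that differ only in an ending like _2 or _b are one class to them, and where a whole thing is asked for, a point or a joint stands for the part that bears it (a point fixed in the world has none). Each returns a list of dicts, best first, with "confidence" (0 to 1); they miss things now and then, are a little off and sometimes report something else, mostly with a low value. They report only what shows in the picture. A call takes as long as a camera call.
- silhouettes(picture, thing): "mask" (400x640 bool, what is visible of it).
- tip_of(picture, thing): "location" ([x, y, z] in mm, in world coordinates, good to about 4 mm: a listed point, or the origin of a listed thing).
The state is a dict: "t": time; "joints": joint angles; "joint_vel": joint speeds; "joint_torque": joint torques, N m; "tcp_pos": TCP position; "tool_rot": TCP orientation; "contact_force": force on the tool from outside, world axes, zero at the start; "moment": the same for the moment, N m; "width": finger opening in mm; "gripper_force": force on a finger pad.
Only numpy, scipy, OpenCV 4.12 (cv2) and the standard library are available. Lean on these libraries where they do the work, as an engineer would, in place of code of your own. Each camera call takes 0.05 s, during which the arm holds its last target. There are 200 camera calls.

## Task

Shut up the little rosewood chest for the night: push its three drawers fully home, then draw the brass locking rod out of its wooden stand and thread it down through the upper bracket bushing, past the drawer fronts and on through the lower bushing. Finish still holding the rod by its top, with the drilled foot (the last 10 mm) out below the lower bushing but clear of the cart top, and keep holding it there so that I can hang the padlock in it. Leave everything else standing where it is.

Things in the scene. Friction and masses are not known exactly. Their poses are not given: they have to be found in the camera images.
- chest: small rosewood chest, fixed: 160 mm deep (x), 200 wide (y), 170 tall; origin under its centre. Three drawers one above another open to its -x: case front at x = -80 mm, closed drawer fronts (190 wide, 28 tall) at -86, each with brass knobs at y = -62 and +62. Two brass bushings stand off its front at y = 0, above and below the drawers, in one vertical line at x = -97
- drawer_top (a joint): how far the top drawer is out, in m: 0 is fully home against its stop, at most 0.09. About 1.5 N of friction; it stays where it is left. More than 5 mm out, its front blocks the line between the bushings
- drawer_mid (a joint): how far the middle drawer is out, in m: 0 is fully home against its stop, at most 0.09. About 1.5 N of friction; it stays where it is left. More than 5 mm out, its front blocks the line between the bushings
- drawer_low (a joint): how far the bottom drawer is out, in m: 0 is fully home against its stop, at most 0.09. About 1.5 N of friction; it stays where it is left. More than 5 mm out, its front blocks the line between the bushings
- knob_top_right (a point): middle of the front end of the top drawer's brass knob (13 mm thick, standing 24 mm off the drawer front) at the chest's y = -62 mm, 132 mm above the cart top; it moves with the drawer and lies 110 mm in front of the chest's centre when the drawer is home
- knob_mid_right (a point): middle of the front end of the middle drawer's brass knob (13 mm thick, standing 24 mm off the drawer front) at the chest's y = -62 mm, 102 mm above the cart top; it moves with the drawer and lies 110 mm in front of the chest's centre when the drawer is home
- knob_low_right (a point): middle of the front end of the bottom drawer's brass knob (13 mm thick, standing 24 mm off the drawer front) at the chest's y = -62 mm, 72 mm above the cart top; it moves with the drawer and lies 110 mm in front of the chest's centre when the drawer is home
- upper_mouth (a point): centre of the flared top mouth of the upper bushing, on its vertical axis, 164 mm above the cart top. Both bushings are 16 mm tall; the bore is 14 mm across, flaring over the upper 8 mm to 22 mm at the mouth (28 mm outside). The chest's top is 6 mm higher and begins 17 mm behind the axis
- lower_mouth (a point): centre of the flared top mouth of the lower bushing, the same kind, straight below the upper one, 56 mm above the cart top
- lower_underside (a point): centre of the underside of the lower bushing, on the same axis, 40 mm above the cart top
- rod: the plain round brass locking rod, 10 mm thick and 185 mm long, about 0.12 kg, no head or shoulder, its foot slightly pointed and drilled crosswise 7 mm from the end. Origin: centre of its foot end; its z runs along the rod to its top. It starts upright in the rod stand, foot 8 mm and top 193 mm above the cart top
- rod_top (a point): centre of the rod's top end
- rod_stand: the square rosewood stand that holds the rod upright, 75 x 75 mm, 46 mm tall, on a 95 mm base, fixed; its central hole is 12 mm wide and 38 mm deep. Origin: under its centre
- balance: the brass swing arm balance on a round wooden base (160 mm across), 390 mm tall, fixed; its arm reaches 210 mm along its own x and carries a beam with two brass pans, one of them over the copper weighing dish. Origin: under its column. A bystander
- jar_a: a red clay lidded jar, 100 mm across, 137 mm tall; origin under its centre. A bystander
- jar_b: the other red clay lidded jar, the same size; origin under its centre. A bystander
- pill_board: the white glazed ceramic pill roller board, 140 x 260 x 16 mm, with brass side rails and a rosewood roller bar lying across it (45 mm tall in all); origin under its centre. A bystander
- scoop: the carved ox-bone scoop lying flat, 140 mm long; origin under its middle. A bystander
- mortar: the marble mortar with its pestle leaning in it, 104 mm across, 133 mm tall; origin under its centre. A bystander
- abacus: the wooden abacus lying flat, 300 x 126 x 24 mm; origin under its centre. A bystander

How it is judged (in metres and radians):
On the way, in this order (a step that is already met when the one before it is completed fails the run):
1. all three drawers are pushed home (value of joint each of drawer_top, drawer_mid, drawer_low below 0.004 m), for 0.2 s.
2. the rod's foot is down through the upper bushing, with the drawers home (all of step 1 and horizontal distance between rod and upper_mouth below 0.012 m and z of rod in the frame of upper_mouth below -0.016 m and angle between rod's own z axis and vertical below 0.15 rad).
At the end, for the whole second after the job is handed in: drawers under 4 mm out; rod through both bushings (foot within 6, top within 10 mm of their axis), foot 10 mm or more below the lower bushing and 4 mm or more above the cart top, at rest, gripped with over 2 N; no bystander moved over 20 mm (all of step 1 and horizontal distance between rod and lower_underside below 0.006 m and horizontal distance between rod_top and upper_mouth below 0.01 m and z of rod in the frame of lower_underside below -0.01 m and height (world z) of rod above 0.004 m and contact force between the fingers and rod above 2 N and linear speed of rod below 0.02 m/s and distance of each of jar_a, jar_b, pill_board, scoop, mortar, abacus from where it was at the start of the episode below 0.02 m); the arm keeps its last pose, push and grip.
It fails at once if a bystander is pushed away (more than 20 mm) (distance of any of jar_a, jar_b, pill_board, scoop, mortar, abacus from where it was at the start of the episode above 0.02 m).
It fails at once if the robot runs into the balance (contact force between any of the arm, the fingers and balance above 5 N).
It also fails if it takes over 58 s, if anything falls off the work surface, if the arm or the gripper's body presses on something with over 40 N, if the wrist force passes 120 N, or if a joint passes its speed limit or range.

## Working session

There is one attempt and no reset: what is moved stays moved. The work goes in short steps, Python scripts to look and compute and a tool call to move; the robot and the scene stay as the last step left them, time stands still between calls to the robot, and variables do not carry over. Pictures are saved under pics/ and viewed, at most 10 in all, crops included, and the job is handed in when it is done.

Besides the shell and the picture viewer there is one more tool, called after "Emit:" by a JSON object that holds its "fn" and its "kwargs". servo_tool: Moves the arm, as the interface text tells. Its arguments: {"type":"object","properties":{"rows":{"type":"array"}},"required":["rows"]}

```bash
mkdir -p pics; cat > h.py <<'E'
from plant import *
import numpy as np, cv2
from scipy.spatial.transform import Rotation as R
def q2R(q): return R.from_quat([q[1],q[2],q[3],q[0]]).as_matrix()
def px2w(p,u,v,z=None):
    z=p["range_z"][int(v),int(u)] if z is None else z
    c=np.array([(u-p["cx"])/p["fx"]*z,(v-p["cy"])/p["fy"]*z,z])
    return q2R(p["orientation"])@c+np.array(p["eye"])
def cloud(p):
    v,u=np.mgrid[0:400,0:640]; z=p["range_z"]
    c=np.stack([(u-p["cx"])/p["fx"]*z,(v-p["cy"])/p["fy"]*z,z],-1)
    return c@q2R(p["orientation"]).T+np.array(p["eye"])
E
python3 - <<'E'
from h import *
s=get_state(); print(s)
for n in ["scene","side"]:
    p=capture(n); cv2.imwrite(f"pics/{n}0.png",p["color"]); print(n,p["eye"],p["orientation"],p["fx"])
    for t in ["chest","knob_top_right","knob_mid_right","knob_low_right","upper_mouth","lower_mouth","rod","rod_top","rod_stand","balance","jar_a","pill_board","scoop","mortar","abacus"]:
        print(t,[(np.round(d["location"]).tolist(),round(d["confidence"],2)) for d in tip_of(p,t)[:3]])
E
```

```text
{'t': 0.0, 'joints': array([-1.27968238e+00,  3.09029383e-01,  1.63521993e+00,  2.13042086e-05,
        1.19970479e+00, -6.96790741e-02]), 'joint_vel': array([-7.06345136e-05, -1.53428089e-03, -1.68342457e-03,  2.27155782e-03,
       -1.64589999e-04, -2.12705880e-03]), 'joint_torque': array([-5.35275431e-04, -4.15254843e+01, -2.76666409e+01, -2.71772651e-04,
        1.01763508e-02, -4.54325729e-06]), 'tcp_pos': array([ 220.38547881, -583.95479826,  230.0160105 ]), 'tool_rot': array([-1.17459065e-03,  9.83772638e-01,  1.79415728e-01, -1.20598076e-04]), 'contact_force': array([ 0.56862396, -0.04627216,  0.31033717]), 'moment': array([-0.0484799 ,  0.02487395,  0.03515567]), 'gripper_force': 0.0, 'width': 85.4943263875458}
scene [ 1380.35848215 -1051.33518259  1179.00250625] [-0.41301392  0.85205177  0.28446902 -0.15001554] 431.0103568767403
chest [([535.0, -165.0, 1.0], 0.61)]
knob_top_right [([644.0, -58.0, 129.0], 0.55)]
knob_mid_right [([638.0, -63.0, 99.0], 0.45)]
knob_low_right [([661.0, -56.0, 73.0], 0.68)]
upper_mouth [([627.0, -135.0, 161.0], 0.98)]
lower_mouth [([624.0, -134.0
[... 807 characters left out ...]
9.0, -52.0, 72.0], 0.49)]
upper_mouth [([628.0, -131.0, 159.0], 0.7)]
lower_mouth [([606.0, 495.0, -0.0], 0.74), ([627.0, -134.0, 54.0], 0.68)]
rod [([528.0, 313.0, 8.0], 0.49)]
rod_top [([526.0, 313.0, 196.0], 0.68), ([639.0, -64.0, 102.0], 0.28)]
rod_stand [([530.0, 317.0, 0.0], 0.6)]
balance [([422.0, -531.0, 2.0], 0.91)]
jar_a [([695.0, 363.0, -2.0], 0.84), ([713.0, -285.0, -1.0], 0.76), ([637.0, -60.0, 103.0], 0.26)]
pill_board [([746.0, 92.0, -1.0], 0.59)]
scoop [([364.0, 148.0, -2.0], 0.79), ([353.0, 451.0, -3.0], 0.66)]
mortar [([605.0, 497.0, 2.0], 0.83), ([710.0, -285.0, -1.0], 0.16)]
abacus [([354.0, 454.0, -4.0], 0.86), ([537.0, -164.0, 3.0], 0.73), ([650.0, -59.0, 132.0], 0.38)]
```

View pics/scene0.png

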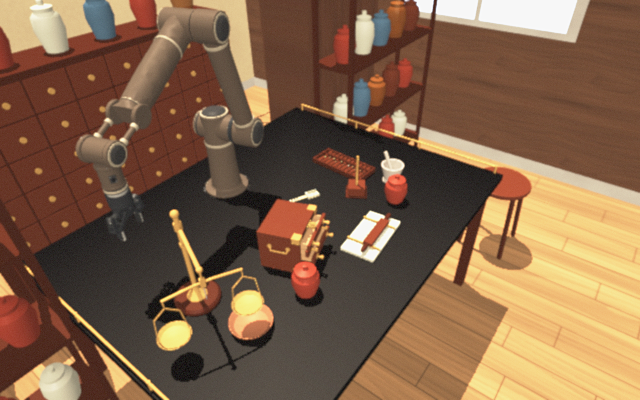

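View pics/side0.png

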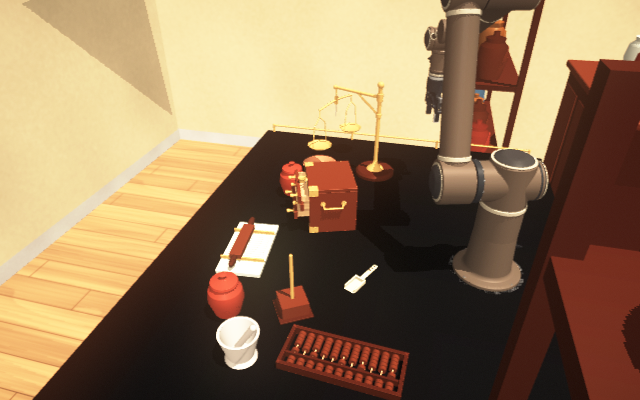

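The scene view shows the chest at px (290,235), with its drawers opening to +x, away from the robot. The rod stand is at (357,185). The balance is at (200,290) with its pans at (175,335) and (247,300). The side view agrees: chest (330,195), rod (292,275), balance (375,165). I'll pull the arm in and swing it clear of the balance.

Emit:
{"fn": "servo_tool", "kwargs": {"rows": [[[0.07,-0.245,-0.15],[0,0,0],0],[[0.07,-0.245,-0.15],[0,0,0],0],[[0.07,-0.245,-0.15],[0,0,0],0],[[0.07,-0.245,-0.15],[0,0,0],0],[[0.07,-0.245,-0.15],[0,0,0],0],[[0.07,-0.245,-0.15],[0,0,0],0],[[0.07,-0.245,-0.15],[0,0,0],0],[[0.07,-0.245,-0.15],[0,0,0],0],[[0.07,-0.245,-0.15],[0,0,0],0]]}}

```text
t: 2.35
tcp_pos: [200.0, -330.5, 383.8]
tool_rot: [0.003, 0.984, 0.18, 0.001]
contact_force: [0.3, -1.1, 0.3]
width: 0.1
gripper_force: 0.0
```

Emit:
{"fn": "servo_tool", "kwargs": {"rows": [[[0.31,-0.172,0],[0,0,0],0],[[0.31,-0.172,0],[0,0,0],0],[[0.31,-0.172,0],[0,0,0],0],[[0.31,-0.172,0],[0,0,0],0],[[0.31,-0.172,0],[0,0,0],0],[[0.31,-0.172,0],[0,0,0],0],[[0.31,-0.172,0],[0,0,0],0],[[0.31,-0.172,0],[0,0,0],0],[[0.31,-0.172,0],[0,0,0],0],[[0.31,-0.172,0],[0,0,0],0]]}}

```text
t: 3.18
tcp_pos: [431.6, -57.9, 379.3]
tool_rot: [-0.001, 0.983, 0.182, -0.001]
contact_force: [-0.5, -0.5, -0.8]
width: -0.1
gripper_force: 0.0
```

Emit:
{"fn": "servo_tool", "kwargs": {"rows": [[[0.275,0.08,0.03],[0,0,0],0],[[0.275,0.08,0.03],[0,0,0],0],[[0.275,0.08,0.03],[0,0,0],0],[[0.275,0.08,0.03],[0,-0.1,0],0],[[0.275,0.08,0.03],[0,-0.2,0],0],[[0.275,0.08,0.03],[0,-0.3,0],0],[[0.275,0.08,0.03],[0,-0.4,0],0],[[0.275,0.08,0.03],[0,-0.4,0],0],[[0.275,0.08,0.03],[0,-0.4,0],0]]}}

```text
t: 3.93
tcp_pos: [716.6, -39.0, 337.8]
tool_rot: [0.034, 0.963, 0.176, -0.203]
contact_force: [0.1, 0.1, -1.4]
width: 0.1
gripper_force: 0.0
```

```bash
python3 - <<'E'
from h import *
s=get_state(); print(s["tcp_pos"],s["tool_rot"],s["joints"])
p=capture("wrist"); cv2.imwrite("pics/w1.png",p["color"]); print(p["eye"],p["orientation"])
T=["chest","knob_top_right","knob_mid_right","knob_low_right","upper_mouth","lower_mouth"]
for t in T: print(t,[(np.round(d["location"],1).tolist(),round(d["confidence"],2)) for d in tip_of(p,t)[:3]])
# repeated estimates from fixed cameras
for n in ["scene","side"]:
    acc={t:[] for t in T+["rod_top","rod_stand"]}
    for k in range(3):
        p=capture(n)
        for t in acc:
            l=tip_of(p,t)
            if l and l[0]["confidence"]>.4: acc[t].append(l[0]["location"])
    for t in acc:
        if acc[t]: print(n,t,np.round(np.median(acc[t],0),1),np.round(np.std(acc[t],0),1),len(acc[t]))
E
```

```text
[716.56201938 -38.97724815 337.83614539] [ 0.03395394  0.96257035  0.17634808 -0.20299459] [-0.04665418  0.70083327  0.90398422 -0.16505636  1.91842559  1.13543981]
[827.26335794   2.60634453 439.73194246] [ 0.2740864   0.7752464  -0.53522794 -0.19339264]
chest [([533.9, -166.5, 4.3], 0.63), ([364.5, 145.2, 1.5], 0.46)]
knob_top_right [([646.7, -59.9, 134.8], 0.56)]
knob_mid_right [([637.7, -61.6, 105.1], 0.7)]
knob_low_right [([659.8, -53.6, 70.1], 0.81)]
upper_mouth [([625.2, -133.2, 161.9], 0.62)]
lower_mouth [([626.4, -134.9, 60.4], 0.81)]
scene chest [ 534.3 -163.6    3.9] [42.3 17.7 25.7] 3
scene knob_top_right [645.7 -57.1 132.7] [2.3 0.8 0. ] 2
scene knob_mid_right [636.5 -62.9  98.8] [0.4 1.3 1.7] 3
scene knob_low_right [660.3 -58.   72.3] [0.6 0.7 0.4] 3
scene upper_mouth [ 626.2 -136.5  164.6] [0.7 0.6 1.4] 3
scene lower_mouth [ 624.  -130.6   55.3] [0.6 1.3 0.6] 3
scene rod_stand [525.8 315.1  -0.6] [1.1 0.6 0.9] 3
side chest [ 537.9 -168.1    2.1] [1.5 0.9 1.1] 3
side knob_top_right [648.3 -59.5 131.2] [0.6 0.7 0.2] 3
side knob_mid_right [637.3 -62.1 105.8] [0.4 0.1 0.9] 2
side knob_low_right [658.9 -53.6  74.5] [0.1 0.6 0.3] 3
side upper_mouth [ 629.7 -132.8  163.5] [1.2 0.2 0.6] 2
side lower_mouth [ 625.  -132.2   58.5] [0.7 1.4 1.4] 3
side rod_top [526.9 311.7 194.4] [37.2 87.  91.5] 3
side rod_stand [5.276e+02 3.168e+02 2.000e-01] [1.  1.4 1.9] 3
```

View pics/w1.png

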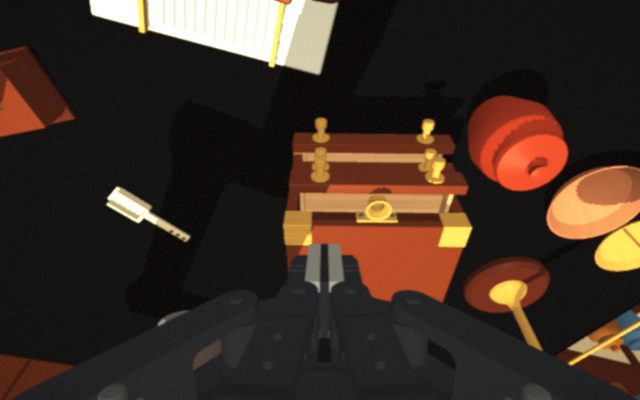

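The wrist view shows the three open drawers: low front at px row 140, mid hidden, top at 175. The right-hand knobs are at (320,125–165) and the upper bushing at (378,210). The measurements agree: the drawers are out about 31, 20 and 45 mm. I'll move down in front of the top knob, tilted more.

Emit:
{"fn": "servo_tool", "kwargs": {"rows": [[[0.039,-0.006,0.188],[0,-0.1,0],0],[[0.039,-0.006,0.188],[0,-0.2,0],0],[[0.039,-0.006,0.188],[0,-0.2,0],0],[[0.039,-0.006,0.188],[0,-0.2,0],0],[[0.039,-0.006,0.188],[0,-0.2,0],0],[[0.039,-0.006,0.188],[0,-0.2,0],0],[[0.039,-0.006,0.188],[0,-0.2,0],0]]}}

```text
t: 7.57
tcp_pos: [676.2, -45.8, 161.3]
tool_rot: [0.053, 0.939, 0.171, -0.293]
contact_force: [-0.1, 0.4, 0.3]
width: -0.1
gripper_force: 0.0
```

```bash
cat >> h.py <<'E'
C=np.array([535,-165.5]); F=np.array([.944,.331]); L=np.array([-.331,.944])
def cf(p): # chest coords: out-of-front, to the right-knob side, z
    d=np.array(p[:2])-C; return np.round([d@F,d@L,p[2]],1)
def delta(f,l,z,s=None):
    s=s or get_state(); w=np.r_[C+f*F+l*L,z]
    return np.round(q2R(s["tool_rot"]).T@(w-s["tcp_pos"])/1000,4)
E
python3 - <<'E'
from h import *
s=get_state(); print(s["tcp_pos"],cf(s["tcp_pos"]),s["tool_rot"])
for f,z in [(168,126),(118,126),(150,126),(150,96)]: print(f,z,delta(f,64,z))
E
```

```text
[676.18162848 -45.84333655 161.29528523] [172.9  66.2 161.3] [ 0.05261712  0.9391321   0.17149482 -0.29300488]
168 126 [0.0161 0.0021 0.0318]
118 126 [-0.025   0.001   0.0602]
150 126 [0.0013 0.0017 0.042 ]
150 96 [0.0183 0.0018 0.0667]
```

Emit:
{"fn": "servo_tool", "kwargs": {"rows": [[[0.01,0.002,0.023],[0,0,0],0],[[0.01,0.002,0.023],[0,0,0],0],[[0.01,0.002,0.023],[0,0,0],0],[[0.01,0.002,0.023],[0,0,0],0]]}}

```text
t: 7.9
tcp_pos: [675.4, -49.4, 141.4]
tool_rot: [0.054, 0.94, 0.171, -0.289]
contact_force: [0.4, 0.7, 1.1]
width: -0.3
gripper_force: 0.0
```

```bash
python3 - <<'E'
from h import *
s=get_state(); print(s["t"],s["tcp_pos"],cf(s["tcp_pos"]),s["tool_rot"])
for f,z in [(118,126),(150,126),(150,96)]: print(f,z,delta(f,64,z))
E
```

```text
7.9 [675.37624538 -49.40027212 141.35175476] [170.9  63.1 141.4] [ 0.05351389  0.94043661  0.17117705 -0.28881422]
118 126 [-0.0351 -0.0022  0.0424]
150 126 [-0.0086 -0.0014  0.0244]
150 96 [ 0.0083 -0.0015  0.0492]
```

Emit:
{"fn": "servo_tool", "kwargs": {"rows": [[[0.0085,0,0.0125],[0,0,0],0],[[0.0085,0,0.0125],[0,0,0],0],[[-0.003,-0.001,0.02],[0,0,0],0],[[-0.014,-0.001,0.028],[0,0,0],0],[[-0.025,-0.002,0.035],[0,0,0],0],[[-0.036,-0.002,0.043],[0,0,0],0],[[-0.036,-0.002,0.043],[0,0,0],0],[[-0.036,-0.002,0.043],[0,0,0],0]]}}

```text
t: 8.57
tcp_pos: [623.5, -66.3, 123.4]
tool_rot: [0.053, 0.94, 0.172, -0.289]
contact_force: [2.5, 1.0, -1.1]
width: 0.2
gripper_force: 1.6
```

```bash
python3 - <<'E'
from h import *
s=get_state(); print(s["t"],cf(s["tcp_pos"]),s["contact_force"])
p=capture("side")
print([(cf(d["location"]),round(d["confidence"],2)) for d in tip_of(p,"knob_top_right")[:2]])
for f,z in [(116,126),(150,126),(150,96),(117,96)]: print(f,z,delta(f,64,z))
E
```

```text
8.5667 [116.4  64.4 123.4] [ 2.53640924  0.99363252 -1.09856678]
[(array([105.5,  64.6, 132.1]), 0.38), (array([152. , 456.4, 194. ]), 0.27)]
116 126 [-0.0017  0.0004 -0.002 ]
150 126 [ 0.0264  0.0012 -0.0212]
150 96 [0.0433 0.0012 0.0036]
117 96 [0.016  0.0004 0.0222]
```

Emit:
{"fn": "servo_tool", "kwargs": {"rows": [[[-0.0033,0,0.0022],[0,0,0],0],[[-0.0033,0,0.0022],[0,0,0],0],[[-0.0033,0,0.0022],[0,0,0],0]]}}

```text
t: 8.92
tcp_pos: [623.3, -66.3, 123.5]
tool_rot: [0.053, 0.941, 0.172, -0.285]
contact_force: [9.4, 3.9, 0.1]
width: 0.1
gripper_force: 5.4
```

Emit:
{"fn": "servo_tool", "kwargs": {"rows": [[[-0.0033,0,0.0022],[0,0,0],0],[[-0.0033,0,0.0022],[0,0,0],0],[[-0.0033,0,0.0022],[0,0,0],0]]}}

```text
t: 9.17
tcp_pos: [623.2, -66.4, 123.5]
tool_rot: [0.053, 0.943, 0.173, -0.28]
contact_force: [16.8, 7.4, -0.7]
width: 0.2
gripper_force: 9.1
```

Emit:
{"fn": "servo_tool", "kwargs": {"rows": [[[0.0347,0,-0.0237],[0,0,0],0],[[0.0347,0,-0.0237],[0,0,0],0],[[0.0505,0,0],[0,0,0],0],[[0.0505,0,0],[0,0,0],0],[[0.0425,0,0.006],[0,0,0],0],[[0.034,0,0.011],[0,0,0],0],[[0.026,0,0.016],[0,0,0],0],[[0.0175,0,0.022],[0,0,0],0],[[0.0175,0,0.022],[0,0,0],0],[[0.0175,0,0.022],[0,0,0],0]]}}

```text
t: 10.0
tcp_pos: [623.1, -66.0, 95.6]
tool_rot: [0.052, 0.942, 0.172, -0.282]
contact_force: [14.1, 6.2, -3.1]
width: 0.1
gripper_force: 7.3
```

```bash
python3 - <<'E'
from h import *
s=get_state(); print(s["t"],cf(s["tcp_pos"]),s["contact_force"])
E
```

```text
10.0 [116.1  64.7  95.6] [14.09531902  6.15656377 -3.09194604]
```

Emit:
{"fn": "servo_tool", "kwargs": {"rows": [[[0.056,0,-0.038],[0,0,0],0],[[0.056,0,-0.038],[0,0,0],0],[[0.073,0,-0.0135],[0,0,0],0],[[0.073,0,-0.0135],[0,0,0],0],[[0.062,0,-0.006],[0,0,0],0],[[0.051,0,0.002],[0,0,0],0],[[0.04,0,0.009],[0,0,0],0],[[0.028,0,0.017],[0,0,0],0],[[0.017,0,0.0248],[0,0,0],0],[[0.017,0,0.0248],[0,0,0],0]]}}

```text
t: 10.83
tcp_pos: [623.0, -65.9, 66.3]
tool_rot: [0.051, 0.943, 0.172, -0.28]
contact_force: [14.3, 7.6, -5.7]
width: -0.1
gripper_force: 8.1
```

Emit:
{"fn": "servo_tool", "kwargs": {"rows": [[[0,0,0],[0,0,0],0],[[0,0,0],[0,0,0],0]]}}

```text
t: 11.0
tcp_pos: [623.1, -66.0, 66.2]
tool_rot: [0.052, 0.942, 0.172, -0.282]
contact_force: [13.7, 7.2, -2.2]
width: 0.2
gripper_force: 7.7
```

```bash
python3 - <<'E'
from h import *
s=get_state(); print(s["t"],cf(s["tcp_pos"]),s["contact_force"])
for n in ("scene","side"):
    p=capture(n)
    for k in ("top","mid","low"): print(n,k,[(cf(d["location"]),round(d["confidence"],2)) for d in tip_of(p,f"knob_{k}_right")[:1]])
E
```

```text
11.0 [116.1  64.8  66.2] [13.67825765  7.18802345 -2.19421107]
scene top [(array([109.2,  65.5, 134. ]), 0.61)]
scene mid [(array([106.5,  61.8, 101.3]), 0.42)]
scene low [(array([107.7,  60.3,  70.9]), 0.6)]
side top [(array([108.7,  62.2, 132. ]), 0.59)]
side mid [(array([105.4,  64. , 106.7]), 0.49)]
side low [(array([108.3,  62.7,  74.5]), 0.43)]
```

Emit:
{"fn": "servo_tool", "kwargs": {"rows": [[[0.0495,0,-0.034],[0,0,0],0],[[0.0495,0,-0.034],[0,0,0],0],[[-0.0835,0,-0.228],[0,0,0],0],[[-0.0835,0,-0.228],[0,0,0],0.5],[[-0.0835,0,-0.228],[0,0,0],1],[[-0.0835,0,-0.228],[0,0.12,0],1],[[-0.0835,0,-0.228],[0,0.24,0],1],[[-0.0835,0,-0.228],[0,0.36,0],1],[[-0.0835,0,-0.228],[0,0.48,0],1],[[-0.0835,0,-0.228],[0,0.6,0],1]]}}

```text
t: 12.23
tcp_pos: [673.5, -48.2, 306.6]
tool_rot: [0.001, 0.984, 0.179, 0.006]
contact_force: [-1.1, 0.1, -0.4]
width: 83.3
gripper_force: 0.0
```

```bash
python3 - <<'E'
from h import *
s=get_state(); print(s["t"],s["tcp_pos"],s["tool_rot"],s["joints"],s["width"])
M=q2R(s["tool_rot"]); print(M.round(3))
print(M.T@(np.array([527,314.5,290])-s["tcp_pos"]))
print(np.arctan2(F[1],F[0]))
E
```

```text
12.2333 [673.45520406 -48.18384797 306.59312258] [0.00108256 0.98378676 0.17924988 0.00564942] [-0.13658657  0.34388927  1.43428371  0.00149837  1.3520088   1.073439  ] 83.29354321169409
[[ 0.936  0.353  0.012]
 [ 0.353 -0.936 -0.   ]
 [ 0.011  0.004 -1.   ]]
[  -9.2940645  -391.09660861   14.86927006]
0.3372409371731141
```

Emit:
{"fn": "servo_tool", "kwargs": {"rows": [[[-0.01,-0.39,0.015],[0,0,0],1],[[-0.01,-0.39,0.015],[0,0,0],1],[[-0.01,-0.39,0.015],[0,0,0],1],[[-0.01,-0.39,0.015],[0,0,0],1],[[-0.01,-0.39,0.015],[0,0,0],1],[[-0.01,-0.39,0.015],[0,0,0],1],[[-0.01,-0.39,0.015],[0,0,0],1],[[-0.01,-0.39,0.015],[0,0,0],1],[[-0.01,-0.39,0.015],[0,0,0],1],[[-0.01,-0.39,0.015],[0,0,0],1]]}}

```text
t: 13.07
tcp_pos: [521.5, 316.9, 285.4]
tool_rot: [-0.0, 0.983, 0.181, -0.002]
contact_force: [0.6, -0.0, 0.7]
width: 85.3
gripper_force: 0.0
```

Emit:
{"fn": "servo_tool", "kwargs": {"rows": [[[0,0,0],[0,0,0],1],[[0,0,0],[0,0,0],1],[[0,0,0],[0,0,0],1]]}}

```text
t: 13.32
tcp_pos: [525.5, 312.4, 285.5]
tool_rot: [0.001, 0.984, 0.179, -0.001]
contact_force: [0.0, -0.2, 0.7]
width: 85.1
gripper_force: 0.0
```

```bash
python3 - <<'E'
from h import *
s=get_state(); print(s["t"],s["tcp_pos"],s["tool_rot"],s["joints"],s["width"])
M=q2R(s["tool_rot"]); 
try: print("gpo",grip_point_offset)
except Exception as e: print(e)
for n in ("wrist","side","scene"):
    p=capture(n)
    if n=="wrist": cv2.imwrite("pics/w2.png",p["color"])
    for t in ("rod_top","rod_stand"): print(n,t,[(np.round(d["location"],1),(M.T@(d["location"]-s["tcp_pos"])).round(1),round(d["confidence"],2)) for d in tip_of(p,t)[:2]])
E
```

```text
13.3167 [525.47171223 312.3828211  285.5256624 ] [ 8.12061465e-04  9.83796993e-01  1.79282941e-01 -6.66240425e-04] [ 4.65748488e-01  2.39151406e-01  1.60980399e+00 -1.22980534e-03
  1.29437340e+00  1.67636621e+00] 85.09864284935243
gpo 18.700000000000003
wrist rod_top [(array([527.4, 313.5, 189.6]), array([ 2.4, -0.5, 95.9]), 0.84)]
wrist rod_stand [(array([527.5, 314.4,  -1.1]), array([  3.1,  -1.6, 286.6]), 0.76)]
side rod_top [(array([528.6, 312.3, 194.7]), array([ 3. ,  1.1, 90.8]), 0.52), (array([ 712.8, -287.2,   -2. ]), array([-35.8, 626.7, 288.4]), 0.18)]
side rod_stand [(array([529.5, 316. ,  -0. ]), array([  5.5,  -2.4, 285.5]), 0.65)]
scene rod_top [(array([527.9, 314.7, 193.6]), array([ 3.2, -1.4, 91.9]), 0.59), (array([613.2, -69. , 132.6]), array([-52.2, 387.6, 153.5]), 0.59)]
scene rod_stand [(array([ 5.286e+02,  3.160e+02, -1.000e-01]), array([  4.7,  -2.7, 285.6]), 0.66), (array([ 6.073e+02,  4.968e+02, -1.000e-01]), array([ 142.1, -144.1,  285.2]), 0.47)]
```

View pics/w2.png

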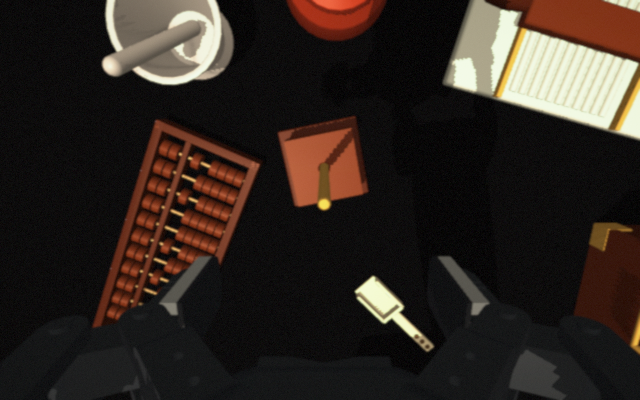

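The wrist view shows the rod top at px (324,204), centred between the open fingers, and the stand at (322,165). The estimates agree: tool x +3, y about 0, top at z 193. I'll descend and grasp 12 mm below the top.

Emit:
{"fn": "servo_tool", "kwargs": {"rows": [[[0.003,-0.0005,0.03],[0,0,0],1],[[0.003,-0.0005,0.06],[0,0,0],1],[[0.003,-0.0005,0.09],[0,0,0],1],[[0.003,-0.0005,0.123],[0,0,0],1],[[0.003,-0.0005,0.123],[0,0,0],1],[[0.003,-0.0005,0.123],[0,0,0],1],[[0.003,-0.0005,0.123],[0,0,0],1]]}}

```text
t: 14.35
tcp_pos: [529.7, 315.9, 164.0]
tool_rot: [-0.0, 0.984, 0.179, 0.001]
contact_force: [0.4, 0.1, 0.6]
width: 85.3
gripper_force: 0.0
```

Emit:
{"fn": "servo_tool", "kwargs": {"rows": [[[0,0,0],[0,0,0],0],[[0,0,0],[0,0,0],0],[[0,0,0],[0,0,0],0],[[0,0,0],[0,0,0],0],[[0,0,0],[0,0,0],0],[[0,0,0],[0,0,0],0],[[0,0,0],[0,0,0],0],[[0,0,0],[0,0,0],0],[[0,0,0],[0,0,0],0],[[0,0,0],[0,0,0],0]]}}

```text
t: 15.18
tcp_pos: [529.0, 315.3, 163.0]
tool_rot: [0.0, 0.984, 0.179, 0.0]
contact_force: [-0.6, -1.0, 2.9]
width: 8.3
gripper_force: 58.7
```

Emit:
{"fn": "servo_tool", "kwargs": {"rows": [[[0,0,-0.02],[0,0,0],0],[[0,0,-0.04],[0,0,0],0],[[0,0,-0.06],[0,0,0],0],[[0,0,-0.09],[0,0,0],0],[[0,0,-0.12],[0,0,0],0],[[0,0,-0.15],[0,0,0],0],[[0,0,-0.185],[0,0,0],0],[[0,0,-0.185],[0,0,0],0],[[0,0,-0.185],[0,0,0],0]]}}

```text
t: 15.93
tcp_pos: [529.6, 316.3, 349.9]
tool_rot: [-0.001, 0.984, 0.179, 0.002]
contact_force: [0.0, 1.5, -2.1]
width: 8.0
gripper_force: 58.8
```

```bash
python3 - <<'E'
from h import *
s=get_state(); print(s["t"],s["tcp_pos"],s["tool_rot"],s["width"],s["gripper_force"])
M=q2R(s["tool_rot"])
print("to mouth",M.T@(np.array([626.5,-133.5,s["tcp_pos"][2]])-s["tcp_pos"]))
for n in ("side","scene"):
    p=capture(n)
    for t in ("rod","rod_top"): print(n,t,[(np.round(d["location"],1),(M.T@(d["location"]-s["tcp_pos"])).round(1),round(d["confidence"],2)) for d in tip_of(p,t)[:2]])
E
```

```text
15.9333 [529.5792335  316.26711007 349.87555922] [-0.00106597  0.98376703  0.17943101  0.00241188] 8.016880878338299 58.75519745397469
to mouth [-68.10312977 455.02222403  -0.90974121]
side rod [(array([530.1, 314.6, 192.4]), array([ -0.9,   1.9, 157.5]), 0.54)]
side rod_top []
scene rod [(array([616.6, -69.3,  98.1]), array([-56. , 391.8, 251. ]), 0.43), (array([529.8, 316.4, 187.1]), array([ -0.6,   0.2, 162.8]), 0.37)]
scene rod_top []
```

Emit:
{"fn": "servo_tool", "kwargs": {"rows": [[[-0.005,0.03,0],[0,0,0],0],[[-0.01,0.065,0],[0,0,0],0],[[-0.015,0.1,0],[0,0,0],0],[[-0.021,0.14,0],[0,0,0],0],[[-0.027,0.18,0],[0,0,0],0],[[-0.033,0.22,0],[0,0,0],0],[[-0.039,0.26,0],[0,0,0],0],[[-0.044,0.295,0],[0,0,0],0],[[-0.05,0.33,0],[0,0,0],0],[[-0.054,0.36,0],[0,0,0],0]]}}

```text
t: 17.07
tcp_pos: [604.7, -43.0, 346.1]
tool_rot: [-0.0, 0.984, 0.179, -0.001]
contact_force: [0.4, -0.4, -1.4]
width: 7.8
gripper_force: 58.8
```

Emit:
{"fn": "servo_tool", "kwargs": {"rows": [[[-0.005,0.03,0],[0,0,0],0],[[-0.009,0.06,0],[0,0,0],0],[[-0.012,0.08,0],[0,0,0],0],[[-0.014,0.095,0],[0,0,0],0],[[-0.014,0.095,0],[0,0,0],0],[[-0.014,0.095,0],[0,0,0],0],[[-0.014,0.095,0],[0,0,0],0],[[-0.014,0.095,0],[0,0,0],0]]}}

```text
t: 17.73
tcp_pos: [625.4, -132.7, 347.3]
tool_rot: [-0.0, 0.984, 0.18, -0.0]
contact_force: [0.7, -0.6, -2.2]
width: 8.2
gripper_force: 58.9
```

```bash
python3 - <<'E'
from h import *
s=get_state(); print(s["t"],s["tcp_pos"],cf(s["tcp_pos"]),s["tool_rot"],s["gripper_force"])
for n in ("side","scene","wrist"):
    p=capture(n); np.savez(f"{n}3.npz",**p)
    c=p["color"]
    if n!="wrist":
        M=q2R(p["orientation"]); q=M.T@(np.array([627,-133,190])-p["eye"]); u,v=int(q[0]/q[2]*p["fx"]+p["cx"]),int(q[1]/q[2]*p["fy"]+p["cy"])
        u0,v0=max(u-50,0),max(v-50,0); c=cv2.resize(c[v0:v0+100,u0:u0+80],None,fx=5,fy=5,interpolation=cv2.INTER_CUBIC); print(n,u0,v0,u,v)
        imgs=globals().setdefault("imgs",[]); imgs.append(c)
    else: cv2.imwrite("pics/w3.png",c)
    for t in ("rod","upper_mouth"): print(n,t,[(np.round(d["location"],1),cf(d["location"]),round(d["confidence"],2)) for d in tip_of(p,t)[:2]])
cv2.imwrite("pics/both3.png",np.hstack(imgs))
E
```

```text
17.7333 [ 625.4207313  -132.74060787  347.28721272] [ 96.2   1.  347.3] [-4.64935766e-04  9.83630002e-01  1.80199269e-01 -1.60280164e-04] 58.88622837679577
side 251 120 301 170
side rod [(array([ 623.6, -135.7,  192.6]), array([ 93.5,  -1.2, 192.6]), 0.49)]
side upper_mouth [(array([ 632. , -133.5,  160. ]), array([102.2,  -1.9, 160. ]), 0.79)]
scene 262 168 312 218
scene rod [(array([ 626.9, -134. ,  188.1]), array([ 97.2,  -0.7, 188.1]), 0.59)]
scene upper_mouth [(array([ 625. , -134.3,  164.9]), array([ 95.3,  -0.3, 164.9]), 0.97)]
wrist rod [(array([ 617.7, -132.4,  192.2]), array([ 89. ,   3.9, 192.2]), 0.67)]
wrist upper_mouth [(array([ 624.2, -131.8,  163.7]), array([ 95.4,   2.3, 163.7]), 0.91), (array([ 619.1, -136.5,  195. ]), array([ 89. ,  -0.5, 195. ]), 0.65)]
```

View pics/both3.png

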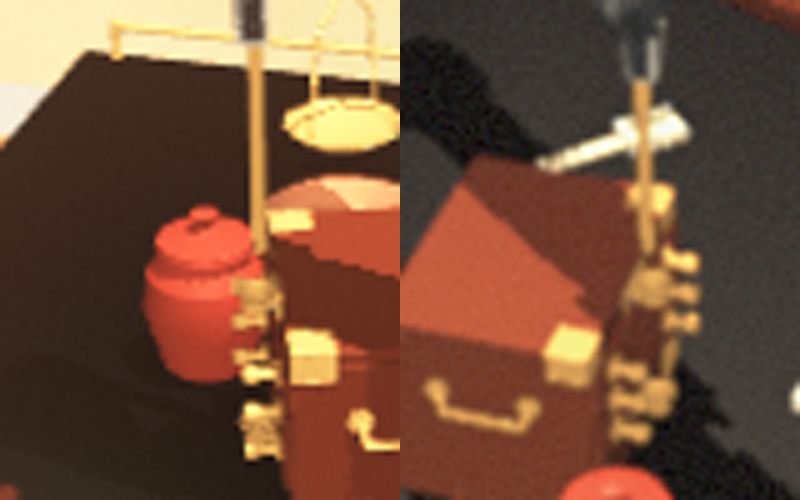

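View pics/w3.png

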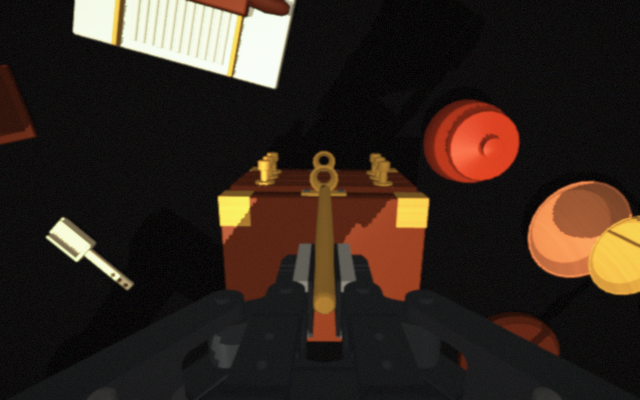

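The left crop (side) and right crop (scene) show the rod hanging just above the upper bushing (side crop (258,290), scene crop (650,285)), with a slight lean. The wrist view shows the bushing at (324,178) and the foot at about (323,187). I'll work out the rod line relative to the bushing from the depth images already saved.

```bash
python3 - <<'E'
from h import *
planes=[]
for n in ("side","scene","wrist"):
    p=dict(np.load(n+"3.npz",allow_pickle=True)); p={k:(v.item() if v.ndim==0 else v) for k,v in p.items()}
    W=cloud(p); d=W[...,:2]-C; f=d@F; l=d@L; z=W[...,2]; ok=p["range_z"]>0
    m=ok&(abs(f-96)<22)&(abs(l)<22)&(z>198)&(z<315)
    if n=="wrist": m=ok&(abs(f-96)<22)&(abs(l)<14)&(z>198)&(z<325)
    print(n,"rod px",m.sum())
    for a,b in ((198,225),(225,255),(255,285),(285,315)):
        k=m&(z>=a)&(z<b)
        if k.sum()>3: print("  z",a,b,"f %.1f l %.1f sd %.1f %.1f"%(np.median(f[k]),np.median(l[k]),f[k].std(),l[k].std()))
    vs,us=np.nonzero(m)
    rows=np.unique(vs); cu=np.array([us[vs==r].mean() for r in rows]); a=np.polyfit(rows,cu,1)
    res=cu-np.polyval(a,rows); print("  line",a,"res",res.std())
    # plane through eye
    R0=q2R(p["orientation"]); rays=[R0@np.array([(np.polyval(a,r)-p["cx"])/p["fx"],(r-p["cy"])/p["fy"],1]) for r in (rows[0],rows[-1])]
    if n!="wrist": planes.append((np.cross(*rays),np.array(p["eye"])))
    b=ok&(f>84)&(f<115)&(abs(l)<20)&(z>148)&(z<172)
    print("  bushing px",b.sum(),"f",np.percentile(f[b],[2,50,98]).round(1),"l",np.percentile(l[b],[2,50,98]).round(1),"z",np.percentile(z[b],[50,98]).round(1))
for zz in (192,340):
    A=np.array([q[0][:2]/np.linalg.norm(q[0]) for q in planes]); bb=[(q[0]@q[1]-q[0][2]*zz)/np.linalg.norm(q[0]) for q in planes]
    xy=np.linalg.solve(A,bb); print("rod at z",zz,cf([*xy,zz]))
# bushing from brass px: predicted projection of the nominal axis at mouth and rod planes
for (nn,e) in planes:
    print("dist of nominal axis (z164) to rod plane mm", (nn@(np.r_[C+97*F,164]-e))/np.linalg.norm(nn))
E
```

```text
side rod px 97
  z 198 225 f 95.0 l 4.6 sd 2.7 2.4
  z 225 255 f 94.5 l 5.4 sd 2.8 2.7
  z 255 285 f 94.0 l 6.5 sd 2.8 3.3
  z 285 315 f 93.7 l 5.5 sd 3.1 3.0
  line [1.82368035e-02 2.99091276e+02] res 0.24748147183972605
  bushing px 47 f [ 84.8  96.4 109.4] l [-14.5   5.9  16.2] z [160.4 167.4]
scene rod px 78
  z 198 225 f 94.7 l -3.6 sd 3.1 3.1
  z 225 255 f 95.4 l -3.4 sd 2.8 3.0
  z 255 285 f 95.9 l -4.4 sd 2.3 3.3
  z 285 315 f 94.8 l -4.4 sd 2.8 2.4
  line [5.00610501e-02 3.00435694e+02] res 0.21962942715884282
  bushing px 46 f [ 85.5  95.9 108.2] l [-15.2  -1.5  10.8] z [159.3 166.7]
wrist rod px 816
  z 198 225 f 96.8 l 0.7 sd 1.2 2.8
  z 225 255 f 96.9 l 0.7 sd 1.0 2.7
  z 255 285 f 96.8 l 0.7 sd 1.1 2.8
  z 285 315 f 96.8 l 0.7 sd 1.1 2.8
  line [-2.06342967e-02  3.28027805e+02] res 1.100604922610839
  bushing px 407 f [ 84.2  95.8 108.6] l [-13.1   2.5  14.1] z [161.  163.5]
rod at z 192 [ 94.4  -1.4 192. ]
rod at z 340 [ 93.8  -3.8 340. ]
dist of nominal axis (z164) to rod plane mm 2.5344265010158504
dist of nominal axis (z164) to rod plane mm -2.741464011538761
```

The rod is vertical at about f 93, l 0.5. The bushing axis is at about f 95, l 0.5. I'll shift 2 mm outward and lower into the flare, watching the force.

Emit:
{"fn": "servo_tool", "kwargs": {"rows": [[[0.002,0,0.01],[0,0,0],0],[[0.002,0,0.018],[0,0,0],0],[[0.002,0,0.024],[0,0,0],0],[[0.002,0,0.029],[0,0,0],0],[[0.002,0,0.033],[0,0,0],0],[[0.002,0,0.036],[0,0,0],0],[[0.002,0,0.038],[0,0,0],0]]}}

```text
t: 18.77
tcp_pos: [627.3, -133.6, 308.8]
tool_rot: [-0.0, 0.984, 0.179, -0.0]
contact_force: [0.1, 0.6, -2.3]
width: 8.4
gripper_force: 58.9
```

Emit:
{"fn": "servo_tool", "kwargs": {"rows": [[[0,0,0.003],[0,0,0],0],[[0,0,0.006],[0,0,0],0],[[0,0,0.009],[0,0,0],0],[[0,0,0.009],[0,0,0],0]]}}

```text
t: 19.1
tcp_pos: [627.2, -133.5, 299.8]
tool_rot: [-0.0, 0.984, 0.179, -0.0]
contact_force: [-0.1, 0.4, -1.2]
width: 7.9
gripper_force: 58.9
```

Emit:
{"fn": "servo_tool", "kwargs": {"rows": [[[0,0,0.008],[0,0,0],0],[[0,0,0.016],[0,0,0],0],[[0,0,0.024],[0,0,0],0],[[0,0,0.032],[0,0,0],0],[[0,0,0.04],[0,0,0],0],[[0,0,0.048],[0,0,0],0],[[0,0,0.056],[0,0,0],0],[[0,0,0.064],[0,0,0],0],[[0,0,0.072],[0,0,0],0],[[0,0,0.072],[0,0,0],0]]}}

```text
t: 19.93
tcp_pos: [626.7, -133.3, 226.0]
tool_rot: [-0.001, 0.984, 0.179, -0.001]
contact_force: [0.7, -0.8, -1.8]
width: 7.7
gripper_force: 58.8
```

```bash
python3 - <<'E'
from h import *
s=get_state(); print(s["t"],s["tcp_pos"],cf(s["tcp_pos"]),s["contact_force"],s["moment"])
p=capture("scene"); q=capture("side"); w=capture("wrist")
for n,p in (("scene",p),("side",q)):
    for t in ("rod","upper_mouth"): print(n,t,[(cf(d["location"]),round(d["confidence"],2)) for d in tip_of(p,t)[:2]])
a=cv2.resize(p["color"][120:220,261:341],None,fx=5,fy=5,interpolation=cv2.INTER_CUBIC)
b=cv2.resize(w["color"][130:230,284:364],None,fx=5,fy=5,interpolation=cv2.INTER_CUBIC)
cv2.imwrite("pics/b4.png",np.hstack([a,b]))
E
```

```text
19.9333 [ 626.6807548  -133.27729797  225.9850908 ] [9.72e+01 1.00e-01 2.26e+02] [ 0.74225866 -0.7531048  -1.83942985] [ 0.15195749 -0.31218085  0.00817317]
scene rod [(array([100.1,  -0.4,  70.8]), 0.39)]
scene upper_mouth [(array([ 96.6,  -5. , 165.6]), 0.63)]
side rod [(array([97.8, -2.6, 72.8]), 0.57)]
side upper_mouth [(array([ 98.8,  -0.6, 160.9]), 0.9)]
```

View pics/b4.png

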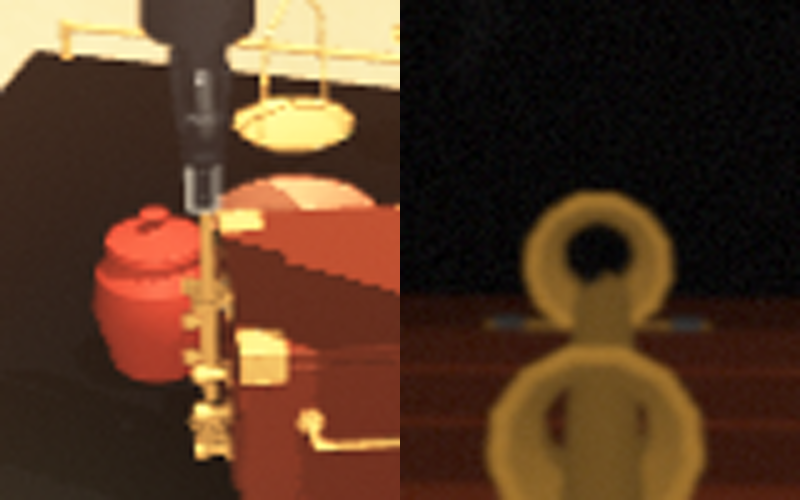

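The left crop shows the rod going down through the upper bushing at (208,290). In the wrist crop it sits nearly centred in the bore and about 1 mm right of the lower bushing's hole centre (598,255). I'll correct by 1 mm and continue to a foot height of about 19 mm.

Emit:
{"fn": "servo_tool", "kwargs": {"rows": [[[0,-0.001,0.005],[0,0,0],0],[[0,-0.001,0.01],[0,0,0],0],[[0,-0.001,0.015],[0,0,0],0],[[0,-0.001,0.02],[0,0,0],0],[[0,-0.001,0.025],[0,0,0],0],[[0,-0.001,0.03],[0,0,0],0],[[0,-0.001,0.03],[0,0,0],0]]}}

```text
t: 20.87
tcp_pos: [626.7, -132.5, 196.8]
tool_rot: [-0.0, 0.984, 0.179, -0.001]
contact_force: [0.8, 0.5, -3.1]
width: 8.0
gripper_force: 58.8
```

Emit:
{"fn": "servo_tool", "kwargs": {"rows": [[[0,0,0.005],[0,0,0],0],[[0,0,0.01],[0,0,0],0],[[0,0,0.015],[0,0,0],0],[[0,0,0.019],[0,0,0],0],[[0,0,0.022],[0,0,0],0],[[0,0,0.022],[0,0,0],0],[[0,0,0.022],[0,0,0],0],[[0,0,0.022],[0,0,0],0]]}}

```text
t: 21.53
tcp_pos: [627.0, -132.7, 176.5]
tool_rot: [-0.0, 0.984, 0.179, -0.0]
contact_force: [-0.3, 0.4, -1.2]
width: 8.1
gripper_force: 58.9
```

```bash
python3 - <<'E'
from h import *
s=get_state(); print(s["t"],s["tcp_pos"],cf(s["tcp_pos"]),s["contact_force"],s["gripper_force"],s["joint_vel"].round(3))
p=capture("scene"); q=capture("side"); w=capture("wrist")
for n,p in (("scene",p),("side",q),("wrist",w)):
    for t in ("rod","knob_top_right","knob_mid_right","knob_low_right"): print(n,t,[(cf(d["location"]),round(d["confidence"],2)) for d in tip_of(p,t)[:1]])
f=lambda p,v,u: cv2.resize(p["color"][v:v+100,u:u+80],None,fx=5,fy=5,interpolation=cv2.INTER_CUBIC)
cv2.imwrite("pics/b5.png",np.hstack([f(q,135,265),f(w,130,284)]))
E
```

```text
21.5333 [ 627.0249407  -132.6609947   176.47175396] [ 97.7   0.5 176.5] [-0.30069382  0.38607781 -1.22335607] 58.85554175758443 [-0.    -0.002 -0.001 -0.001  0.002 -0.001]
scene rod [(array([95.8,  1.1, 21. ]), 0.59)]
scene knob_top_right [(array([107.4,  64.4, 130.6]), 0.59)]
scene knob_mid_right [(array([108.3,  63.8,  96.8]), 0.62)]
scene knob_low_right [(array([112. ,  61.1,  72. ]), 0.54)]
side rod [(array([97.4, -2.1, 19.7]), 0.57)]
side knob_top_right [(array([111.3,  62.3, 131.9]), 0.58)]
side knob_mid_right [(array([95.6,  2.5, 53.7]), 0.72)]
side knob_low_right [(array([107.2,  63.9,  74.1]), 0.4)]
wrist rod [(array([90. ,  4. , 23.9]), 0.61)]
wrist knob_top_right [(array([109.6,  65.9, 131.6]), 0.77)]
wrist knob_mid_right [(array([110.1,  64.4,  69.5]), 0.6)]
wrist knob_low_right [(array([112.4,  61.1,  72.8]), 0.61)]
```

View pics/b5.png

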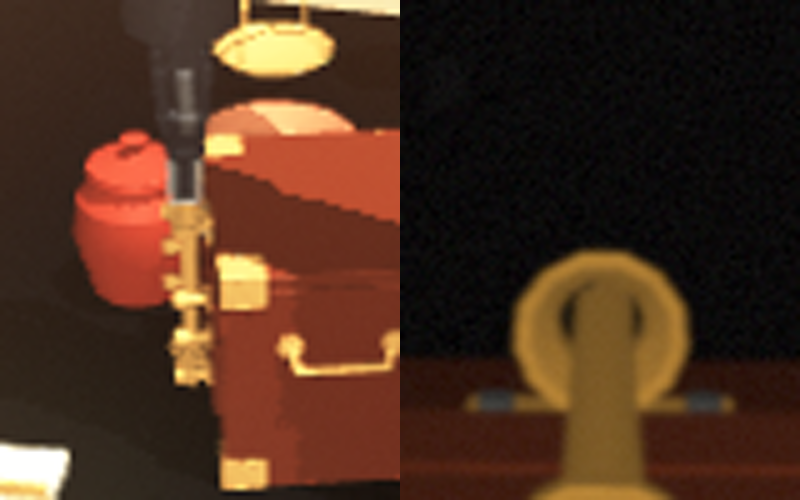

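The side crop shows the rod running down through both bushings at (190,250–370). The wrist crop shows it inside the lower bore at (603,330). The foot is at about 20 mm, the drawers are home, the grip is 59 N and the arm is at rest, so I'm handing in.

```bash
python3 -c "
from plant import *
print(job_done())"
```

```text
the job is handed in; nothing more can be done
None
```

The job is handed in, but no verdict came back: all three drawers are home, the rod is through both bushings and held by its top (59 N), and its foot is about 20 mm above the cart top, ready for the padlock.

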